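# Put the hole saws back on their board in order of size

### The arm

A 6-joint arm with a two-finger parallel gripper is mounted at the origin on the work surface. World frame = base frame: x ahead of the robot, y to its left, z up, the work surface at z = 0. Lengths are in mm, angles in rad, forces in N, time in s.
With the tool pointing down it reaches from about 350 to 875 mm from the base axis. Payload 4.2 kg.
Tool frame: the origin (TCP) lies midway between the tips of the shut fingers; the grasp point (between the pads) lies 19 mm behind it; z points along the fingers, y is the line along which they close (so a half turn about z gives the same grasp; the last joint's range is limited). The gripper opens to 85 mm and grips with 20 to 120 N. Pads are 22 mm wide; open, the fingers measure 114 mm over their backs; the gripper's body (76 mm by 85 mm) begins 54 mm behind the grasp point. The pads swing forward as they close: fully open they stand 13 mm farther back than shut.
Start: joints at [1.47, 0.385, 0.008, 0, -1.194, -0.259], TCP at [220.021, 584.97, 200.612] pointing down, gripper open.
Joint ranges: [-3.14, 3.14], [-1.21, 2.06], [-1.07, 1.41], [-3.16, 2.05], [-2.99, -0.16], [-3.1, 3.1]. Speed limits (rad/s): [2.79, 2.79, 3.14, 3.14, 3.14, 3.14].

### API

Orientations are given as a unit quaternion [x, y, z, w].
In Python, from bench import read_state, get_image, job_done gives the robot as it stands.
- The arm moves only by the shell command python3 -m jog 'ROWS'. ROWS is JSON, a list of rows, each a list of 3 entries, a list of its own where there are three numbers: the shift along the world's x, y, z scaled (see below), then the turn, a rotation vector about the world's x, y, z scaled (see below), then the gripper's target within -1 to 1 (shut at 1, half-way at 0, fully open at -1). In form: [[[x, y, z], [wx, wy, wz], claw], ...]. A call has 1 to 20 rows; each row is the pose to reach, as a shift and turn from the pose commanded when the call began; what a row does not reach only later rows make up. The controller multiplies each number of a shift by 10 cm and each number of a turn by 120 degrees. A row lasts 1/10 s, in which the tool goes at most 50 mm and 8.59 degrees, less where a joint would pass 70% of its speed; a pose out of reach is approached as far as the arm can. A call with a number of a shift or a turn outside -1 to 1 is refused whole. A call with a gripper value outside its range is refused whole. The fingers move at their own pace and stop on an object; the grip force is fixed at half the most. Time passes only in rows, so rows that repeat a pose let the fingers close. It gives the time, the measured TCP pose, the force, the opening and the grip force at its end, in the units of the state.
- read_state(): the state, without advancing time (a new reading comes with each control period).
- get_image(name): name is "scene" or "top" or "wrist"; returns a dict with "frame" (420x560x3 uint8, red, green, blue), "range_z" (420x560 float32, mm along the optical axis (not along the pixel's ray), 0 where there is no reading), "fx", "fy", "cx", "cy" (pixels), "distortion" ([k1, k2, p1, p2, k3] as OpenCV has them; the pictures are not rectified), "R" (3x3) and "t" (3): a world point X has camera coordinates R X + t. Camera axes: x right, y down, z forward; pixel columns grow to the right and rows downward; lengths in mm; the calibration is good to about 2 mm. A picture is of the moment at which its call begins.
- job_done(): hands the job in; it is judged then, once.
The state is a dict: "clock": time; "joints": joint angles; "joint_vel": joint speeds; "joint_efforts": joint torques, N m; "position": TCP position; "ee_rot": TCP orientation; "contact_force": force on the tool from outside, world axes, zero at the start; "wrist_torque": the same for the moment, N m; "gripper_width": finger opening in mm; "grasp_force": force on a finger pad.
Only numpy, scipy, OpenCV 4.12 (cv2) and the standard library are available. Lean on these libraries where they do the work, as an engineer would, in place of code of your own. Each camera call takes 0.05 s, during which the arm holds its last target. There are 200 camera calls.

### The job

Put the four hole saws back on the storage board in order of size, one centred over each wooden stub and standing flat on the board, teeth down: the largest on the stub next to the arbor, then smaller and smaller towards the chuck key at the other end. Leave the glue bottle standing where it is.

Things in the scene. Friction and masses are not known exactly. Their poses are not given: they have to be found in the camera images.
- saw_64: Hole saw, 64 mm outside diameter: loose round steel cup standing mouth down on its toothed rim; wall 3 mm, hollow 58 mm wide and 39 mm deep. 44 mm tall plus a boss 23 mm wide, 6 mm high on top. Origin: centre of the rim (underside), z up its axis. Starts on the bench between robot and board. The four saws differ only in diameter: 64, 54, 44, 32 mm.
- saw_54: Hole saw, 54 mm outside diameter: loose round steel cup standing mouth down on its toothed rim; wall 3 mm, hollow 48 mm wide and 39 mm deep. 44 mm tall plus a boss 23 mm wide, 6 mm high on top. Origin: centre of the rim (underside), z up its axis. Starts on the bench between robot and board. The four saws differ only in diameter: 64, 54, 44, 32 mm.
- saw_44: Hole saw, 44 mm outside diameter: loose round steel cup standing mouth down on its toothed rim; wall 3 mm, hollow 38 mm wide and 39 mm deep. 44 mm tall plus a boss 23 mm wide, 6 mm high on top. Origin: centre of the rim (underside), z up its axis. Starts on the bench between robot and board. The four saws differ only in diameter: 64, 54, 44, 32 mm.
- saw_32: Hole saw, 32 mm outside diameter: loose round steel cup standing mouth down on its toothed rim; wall 3 mm, hollow 26 mm wide and 39 mm deep. 44 mm tall plus a boss 23 mm wide, 6 mm high on top. Origin: centre of the rim (underside), z up its axis. Starts on the bench between robot and board. The four saws differ only in diameter: 64, 54, 44, 32 mm.
- stub_1: Upright wooden stub at the robot's left (+y) end of the row, 10 mm thick, 14 mm high, fixed in the dark wooden storage board (500 x 95 mm, fixed, turned up to 0.2 rad). Origin: centre of its foot on the board's top face, 22 mm above the bench; y along the row to the left, x across. Four stubs in a straight row, 85 mm apart; a saw drops over one and stands on the board.
- stub_2: Upright wooden stub second from the left, 10 mm thick, 14 mm high, fixed in the dark wooden storage board (500 x 95 mm, fixed, turned up to 0.2 rad). Origin: centre of its foot on the board's top face, 22 mm above the bench; y along the row to the left, x across. Four stubs in a straight row, 85 mm apart; a saw drops over one and stands on the board.
- stub_3: Upright wooden stub third from the left, 10 mm thick, 14 mm high, fixed in the dark wooden storage board (500 x 95 mm, fixed, turned up to 0.2 rad). Origin: centre of its foot on the board's top face, 22 mm above the bench; y along the row to the left, x across. Four stubs in a straight row, 85 mm apart; a saw drops over one and stands on the board.
- stub_4: Upright wooden stub at the right (-y) end of the row, 10 mm thick, 14 mm high, fixed in the dark wooden storage board (500 x 95 mm, fixed, turned up to 0.2 rad). Origin: centre of its foot on the board's top face, 22 mm above the bench; y along the row to the left, x across. Four stubs in a straight row, 85 mm apart; a saw drops over one and stands on the board.
- arbor: Hole-saw arbor standing fixed in the board at one end of the row, left or right, 85 mm beyond the end stub: steel collar 32 mm wide, 14 mm high, brass threaded nose and thin pilot drill pointing up, 70 mm high in all. A T-handled chuck key, 40 mm high, stands likewise at the other end. Origin: centre of its foot on the board's top face.
- glue_bottle: White glue bottle with a yellow cap, 56 mm in diameter and 150 mm tall, loose, standing on the bench off the left end of the board. Not part of the job. Origin: centre of its underside.
Mind the look-alikes: they are no part of the job. What is shaped like the saw_32 but red is not meant. What is shaped like the saw_64 but yellow is not meant.

How it is judged (in metres and radians):
At the end, for the whole second after the job is handed in: Counting from the arbor's end of the row, the 64, 54, 44 and 32 mm hole saws stand over the first, second, third and fourth stub, each within 13 mm of the stub's centre, its rim flat on the board (within 4 mm of the board's top face, tilted less than 0.1 rad), and at rest (angle between each of saw_64, saw_54, saw_44, saw_32's own z axis and vertical below 0.1 rad and linear speed of each of saw_64, saw_54, saw_44, saw_32 below 0.02 m/s and ((horizontal distance between arbor and stub_1 below 0.12 m and horizontal distance between saw_64 and stub_1 below 0.013 m and z of saw_64 in the frame of stub_1 between -0.004 and 0.004 m and horizontal distance between saw_54 and stub_2 below 0.013 m and z of saw_54 in the frame of stub_2 between -0.004 and 0.004 m and horizontal distance between saw_44 and stub_3 below 0.013 m and z of saw_44 in the frame of stub_3 between -0.004 and 0.004 m and horizontal distance between saw_32 and stub_4 below 0.013 m and z of saw_32 in the frame of stub_4 between -0.004 and 0.004 m) or (horizontal distance between arbor and stub_4 below 0.12 m and horizontal distance between saw_64 and stub_4 below 0.013 m and z of saw_64 in the frame of stub_4 between -0.004 and 0.004 m and horizontal distance between saw_54 and stub_3 below 0.013 m and z of saw_54 in the frame of stub_3 between -0.004 and 0.004 m and horizontal distance between saw_44 and stub_2 below 0.013 m and z of saw_44 in the frame of stub_2 between -0.004 and 0.004 m and horizontal distance between saw_32 and stub_1 below 0.013 m and z of saw_32 in the frame of stub_1 between -0.004 and 0.004 m))); the robot touches nothing.
It fails at once if the glue bottle is pushed more than 30 mm or tipped (distance of glue_bottle from where it was at the start of the episode above 0.03 m or angle between glue_bottle's own z axis and vertical above 0.3 rad).
It also fails if it takes over 88 s, if anything falls off the work surface, if the arm or the gripper's body presses on something with over 40 N, if the wrist force passes 120 N, or if a joint passes its speed limit or range.

## Working session

There is one attempt and no reset: what is moved stays moved. The work goes in short steps, Python scripts to look and compute and a shell command to move; the robot and the scene stay as the last step left them, time stands still between calls to the robot, and variables do not carry over. Pictures are saved under pics/ and viewed, at most 14 in all, crops included, and the job is handed in when it is done.

```bash
mkdir -p pics; cat > h.py <<'E'
import numpy as np, cv2
from bench import read_state, get_image, job_done
def K(d): return np.array([[d['fx'],0,d['cx']],[0,d['fy'],d['cy']],[0,0,1]]), np.array(d['distortion'])
def cloud(d):
    k,dist=K(d); z=d['range_z']; h,w=z.shape
    u,v=np.meshgrid(np.arange(w),np.arange(h))
    p=cv2.undistortPoints(np.stack([u,v],-1).reshape(-1,1,2).astype(np.float64),k,dist).reshape(h,w,2)
    c=np.dstack([p*z[...,None],z])
    X=(c-np.array(d['t']))@np.array(d['R']); X[z<=0]=np.nan
    return X
E
python3 - <<'E'
from h import *
import pickle
d=get_image('top'); s=get_image('scene')
pickle.dump((d,s),open('d0.pkl','wb'))
for n,i in (('top',d),('scene',s)): cv2.imwrite(f'pics/{n}0.png',i['frame'][...,::-1])
st=read_state(); print({k:np.round(st[k],3) for k in st}); print(d['R'],d['t'],d['fx'])
E
```

```text
{'clock': np.float64(0.1), 'joints': array([ 1.47 ,  0.385,  0.007, -0.   , -1.194, -0.259]), 'joint_vel': array([ 0.002, -0.003,  0.004,  0.001, -0.001,  0.   ]), 'joint_efforts': array([-1.0000e-03, -3.9332e+01,  1.8893e+01,  4.1980e+00, -3.0000e-03,
        0.0000e+00]), 'position': array([219.841, 584.426, 199.632]), 'ee_rot': array([ 0.984, -0.179, -0.   ,  0.001]), 'contact_force': array([-0.024,  0.655, -0.998]), 'wrist_torque': array([-0.017,  0.063,  0.031]), 'grasp_force': np.float64(0.0), 'gripper_width': np.float64(85.357)}
[[-0.01610062 -0.99971284  0.01774853]
 [-0.99839529  0.01511048 -0.05457583]
 [ 0.05429197 -0.01859875 -0.99835188]] [  77.8980655   536.67669249 1187.79707075] 517.242939501488
```

View pics/top0.png

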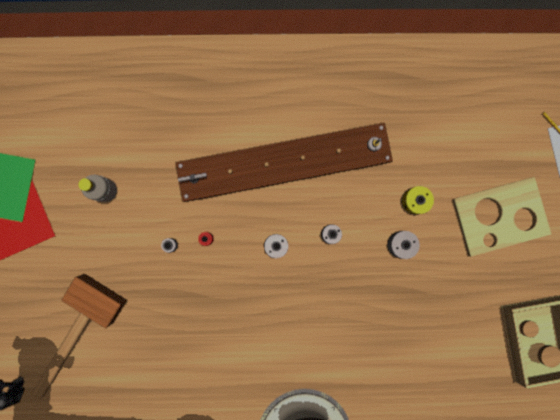

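View pics/scene0.png

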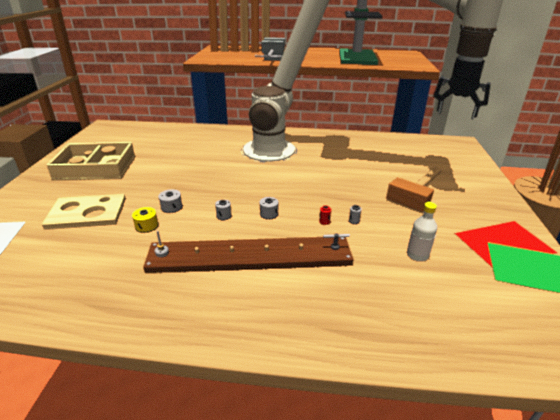

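The arbor is at the right end (375,144) in the top picture and the chuck key at the left (192,177). The stubs are at about (339,151), (303,157), (266,164) and (230,171). The steel saws are at (405,245), (276,246), (332,234) and (169,245); the red (205,239) and yellow (420,200) ones are decoys.

```bash
python3 - <<'E'
from h import *
import pickle
d,s=pickle.load(open('d0.pkl','rb')); X=cloud(d); Xs=cloud(s)
f=cv2.cvtColor(d['frame'],cv2.COLOR_RGB2HSV)
print('bench z',np.nanmedian(X[290:330,200:350,2]), 'scene bench', np.nanmedian(Xs[310:340,200:300,2]))
for n,(u,v) in dict(s64=(405,245),s54=(276,246),s44=(332,234),s32=(169,245),red=(205,239),yel=(420,200),bottle=(97,187)).items():
    r=28; P=X[v-r:v+r,u-r:u+r].reshape(-1,3)
    c0=X[v,u]; 
    P=P[np.hypot(*(P[:,:2]-c0[:2]).T)<50]
    m=(P[:,2]>36)&(P[:,2]<60) if n!='bottle' else P[:,2]>20
    c,rad=cv2.minEnclosingCircle(P[m][:,:2].astype(np.float32)); c=np.array(c)
    print(n,m.sum(),'circle',np.round(c,1),round(2*rad,1),'mean',np.round(np.mean(P[m],0),1), 'topz',np.round(np.percentile(P[m][:,2],[10,50,95]),1))
# board: dark pixels with z ~22
k,dist=K(d)
def ray(uv,z):
    p=cv2.undistortPoints(np.array(uv,float).reshape(-1,1,2),k,dist).reshape(-1,2)
    R=np.array(d['R']);t=np.array(d['t']); C=-R.T@t
    D=np.c_[p,np.ones(len(p))]@R
    return C+D*((z-C[2])/D[:,2])[:,None]
# stub tops
g=cv2.cvtColor(d['frame'],cv2.COLOR_RGB2GRAY).astype(float)
pts=[]
for u,v in [(230,171),(266,164),(303,157),(339,151)]:
    w=g[v-4:v+5,u-4:u+5]-np.median(g[v-7:v+8,u-7:u+8])-15; w[w<0]=0
    yy,xx=np.mgrid[v-4:v+5,u-4:u+5]; pts.append((np.sum(w*xx)/w.sum(),np.sum(w*yy)/w.sum()))
S=ray(pts,36)[:,:2]; print(np.round(pts,1)); print('stubs',np.round(S,1),np.linalg.norm(np.diff(S,axis=0),axis=1))
B=X[100:220,150:410].reshape(-1,3); V=d['frame'][100:220,150:410].reshape(-1,3).max(1)
m=(V<110)&(B[:,2]>14)&(B[:,2]<30); P=B[m]
print('board',cv2.minAreaRect(P[:,:2].astype(np.float32)),np.median(P[:,2]))
sv=cv2.resize(d['frame'][110:270,150:440],None,fx=2.7,fy=2.7,interpolation=cv2.INTER_CUBIC)
cv2.imwrite('pics/crop.png',sv[...,::-1])
E
```

```text
bench z 0.03989678329714641 scene bench 0.35627413045008366
s64 633 circle [ 439.9 -234.7] 65.0 mean [ 439.3 -233.4   44.6] topz [41.1 44.2 50.7]
s54 442 circle [442.   60.2] 53.3 mean [442.   60.2  45. ] topz [41.2 44.5 51.1]
s44 292 circle [467.1 -67.5] 44.3 mean [466.7 -66.9  45.6] topz [41.4 44.9 52.4]
s32 163 circle [447.8 303.7] 31.8 mean [447.8 302.7  46.4] topz [41.1 46.8 52.9]
red 156 circle [460.8 220.3] 31.6 mean [460.9 220.1  47.2] topz [42.2 46.9 53.1]
yel 626 circle [ 541.1 -271. ] 65.5 mean [ 541.3 -269.6   44.8] topz [41.1 44.4 51.2]
bottle 784 circle [578.4 454.1] 58.8 mean [574.4 443.9  98.2] topz [ 46.6 101.1 151.1]
[[229.5 170.7]
 [266.2 163.7]
 [302.5 156.8]
 [338.6 150. ]]
stubs [[613.9 162.7]
 [628.8  78.7]
 [643.5  -4.9]
 [658.3 -88.4]] [85.35757046 84.84189464 84.80584826]
board ((633.947021484375, 14.39141845703125), (545.8401489257812, 203.99508666992188), 86.59150695800781) 21.779844136027425
```

View pics/crop.png

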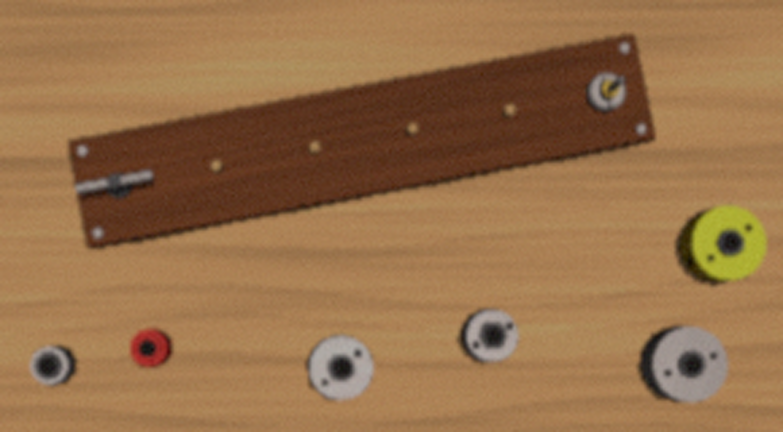

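The 44 mm pick measurements check out. First I go to saw_32, turning the tool so it closes across the board.

```bash
python3 -m jog '[[[0.76,-0.94,0],[0,0,-0.25],-1],[[0.76,-0.94,0],[0,0,-0.25],-1],[[0.76,-0.94,0],[0,0,-0.25],-1],[[0.76,-0.94,0],[0,0,-0.25],-1]]' && python3 -m jog '[[[0.76,-0.94,0],[0,0,-0.245],-1],[[0.76,-0.94,0],[0,0,-0.245],-1],[[0.76,-0.94,0],[0,0,-0.245],-1],[[0.76,-0.94,0],[0,0,-0.245],-1]]' && python3 -m jog '[[[0.758,-0.938,-0.9],[0,0,0],-1],[[0.758,-0.938,-0.9],[0,0,0],-1],[[0.758,-0.938,-0.9],[0,0,0],-1],[[0.758,-0.938,-0.9],[0,0,0],-1],[[0.758,-0.938,-0.9],[0,0,0],-1],[[0.758,-0.938,-0.9],[0,0,0],-1]]'
python3 - <<'E'
from h import *
s=read_state(); print(s['joints'],s['ee_rot'])
d=get_image('wrist'); cv2.imwrite('pics/w1.png',d['frame'][...,::-1])
E
```

```text
clock: 0.5
position: [297.4, 488.2, 200.5]
ee_rot: [0.902, -0.431, 0.0, 0.001]
contact_force: [-0.1, 0.8, 1.0]
gripper_width: 85.4
grasp_force: 0.0
clock: 0.9
position: [373.2, 394.3, 200.3]
ee_rot: [0.763, -0.646, 0.0, 0.001]
contact_force: [0.4, -0.2, 0.1]
gripper_width: 85.3
grasp_force: 0.0
clock: 1.5
position: [448.2, 304.1, 111.3]
ee_rot: [0.766, -0.643, 0.0, -0.001]
contact_force: [0.8, 1.3, 0.7]
gripper_width: 85.0
grasp_force: 0.0
[ 8.95842829e-01  3.27159672e-01 -3.24618316e-01  3.62288790e-04
 -9.17434015e-01 -7.21100870e-01] [ 7.66182064e-01 -6.42623060e-01  1.25609116e-04 -7.95271004e-04]
```

View pics/w1.png

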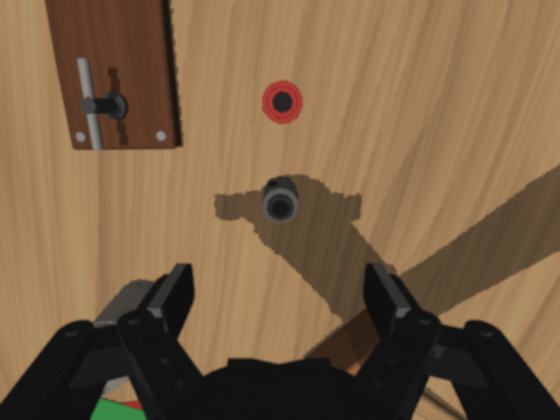

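The saw sits midway between the fingers (column 281 against about 279). Next I go down, grip and lift.

```bash
python3 -m jog '[[[0,-0.01,-0.4],[0,0,0],-1],[[0,-0.01,-0.75],[0,0,0],-1],[[0,-0.01,-0.95],[0,0,0],-1],[[0,-0.01,-1],[0,0,0],-1],[[0,-0.01,-1],[0,0,0],-1],[[0,-0.01,-1],[0,0,0],1],[[0,-0.01,-1],[0,0,0],1],[[0,-0.01,-1],[0,0,0],1],[[0,-0.01,-1],[0,0,0],1],[[0,-0.01,-1],[0,0,0],1],[[0,-0.01,-1],[0,0,0],1],[[0,-0.01,-1],[0,0,0],1],[[0,-0.01,-1],[0,0,0],1],[[0,-0.01,-1],[0,0,0],1],[[0,-0.01,-1],[0,0,0],1]]'
```

```text
clock: 3.05
position: [449.9, 303.8, 12.8]
ee_rot: [0.766, -0.642, 0.001, -0.003]
contact_force: [0.6, -0.3, 7.3]
gripper_width: 24.1
grasp_force: 70.7
```

```bash
python3 - <<'E'
from h import *
d=get_image('wrist'); cv2.imwrite('pics/w2.png',d['frame'][...,::-1])
s=read_state(); print(s['contact_force'],s['wrist_torque'],s['gripper_width'],s['position'])
E
```

```text
[ 0.351859   -0.19090554  7.58310478] [-0.12267397 -0.33767176 -0.02833135] 23.890061214032375 [449.87200333 303.76879245  12.82955871]
```

View pics/w2.png

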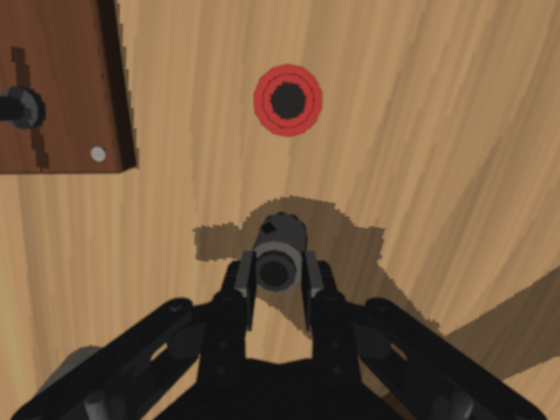

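```bash
python3 - <<'E'
from h import *
d=get_image('wrist'); X=cloud(d)
print('cam',-np.array(d['R']).T@np.array(d['t']), 'bench',np.nanmedian(X[10:60,330:500,2]))
for n,(u,v) in dict(top_boss=(276,270),ring=(278,240),ringL=(260,255),cyl=(280,225),padLfront=(247,275),padL=(247,300),padR=(311,290),tipL=(240,265),red=(288,100),redrim=(288,72)).items(): print(n,np.round(X[v,u],1))
s=get_image('scene'); c=s['frame'][150:260,280:450]
cv2.imwrite('pics/s2.png',cv2.resize(c,None,fx=4.5,fy=4.5,interpolation=cv2.INTER_CUBIC)[...,::-1])
m=d['range_z'][200:340:8,276]; print(np.round(X[200:340:8,276],0).tolist())
E
```

```text
cam [463.62487628 222.33512503 186.04772332] bench 0.16309193218467766
top_boss [451.5 302.1  51.6]
ring [452.9 288.5  44.4]
ringL [460.9 297.6  46.9]
cyl [451.9 288.1  24.5]
padLfront [465.5 295.1  71.5]
padL [463.7 300.4  81.9]
padR [438.2 291.9  80.4]
tipL [469.7 296.3  62.1]
red [460.6 219.7  50.7]
redrim [462.7 208.1  44.1]
[[456.0, 281.0, 1.0], [455.0, 287.0, -0.0], [454.0, 289.0, 7.0], [454.0, 289.0, 23.0], [454.0, 289.0, 34.0], [454.0, 289.0, 45.0], [453.0, 293.0, 45.0], [453.0, 294.0, 51.0], [452.0, 299.0, 51.0], [451.0, 303.0, 52.0], [451.0, 308.0, 52.0], [450.0, 313.0, 51.0], [443.0, 354.0, 0.0], [442.0, 361.0, -0.0], [441.0, 369.0, -0.0], [439.0, 376.0, 0.0], [438.0, 383.0, 0.0], [437.0, 391.0, -0.0]]
```

View pics/s2.png

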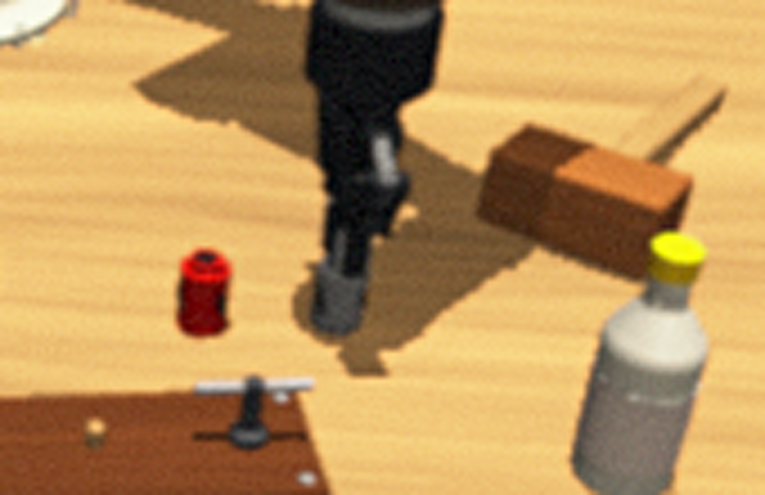

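```bash
python3 - <<'E'
from h import *
d=get_image('wrist'); X=cloud(d)
for u in (232,240,248,256,304,312,320,328):
    print(u,[tuple(np.round(X[v,u]).astype(int)) if np.isfinite(X[v,u,0]) else None for v in range(236,344,9)])
cv2.imwrite('pics/w3.png',cv2.resize(d['frame'][200:350,180:380],None,fx=4,fy=4,interpolation=cv2.INTER_CUBIC)[...,::-1])
E
```

```text
232 [(np.int64(481), np.int64(312), np.int64(1)), (np.int64(480), np.int64(318), np.int64(1)), (np.int64(479), np.int64(325), np.int64(0)), (np.int64(474), np.int64(301), np.int64(54)), (np.int64(473), np.int64(301), np.int64(62)), (np.int64(472), np.int64(300), np.int64(70)), (np.int64(470), np.int64(295), np.int64(84)), (np.int64(469), np.int64(294), np.int64(91)), (np.int64(469), np.int64(294), np.int64(96)), (np.int64(468), np.int64(294), np.int64(101)), (np.int64(467), np.int64(290), np.int64(110)), (np.int64(466), np.int64(289), np.int64(115))]
240 [(np.int64(476), np.int64(312), np.int64(-1)), (np.int64(475), np.int64(317), np.int64(1)), (np.int64(474), np.int64(324), np.int64(1)), (np.int64(470), np.int64(297), np.int64(60)), (np.int64(469), np.int64(296), np.int64(69)), (np.int64(468), np.int64(296), np.int64(76)), (np.int64(467), np.int64(297), np.int64(80)), (np.int64(466), np.int64(294), np.int64(90)), (np.int64(466), np.int64(294), np.int64(96)), (np.int64(465), np.int64(294), np.int64(100)), (np.int64(464), np.int64(288), np.int64(111)), (np.int64(464), np.int64(288), n
[... 2642 characters left out ...]
5)), (np.int64(437), np.int64(290), np.int64(99)), (np.int64(440), np.int64(285), np.int64(110)), (np.int64(440), np.int64(284), np.int64(115))]
328 [(np.int64(417), np.int64(300), np.int64(0)), (np.int64(415), np.int64(307), np.int64(0)), (np.int64(413), np.int64(314), np.int64(0)), (np.int64(412), np.int64(320), np.int64(2)), (np.int64(428), np.int64(293), np.int64(62)), (np.int64(429), np.int64(293), np.int64(69)), (np.int64(432), np.int64(289), np.int64(83)), (np.int64(433), np.int64(288), np.int64(90)), (np.int64(434), np.int64(289), np.int64(95)), (np.int64(435), np.int64(289), np.int64(100)), (np.int64(437), np.int64(284), np.int64(111)), (np.int64(438), np.int64(285), np.int64(114))]
```

View pics/w3.png

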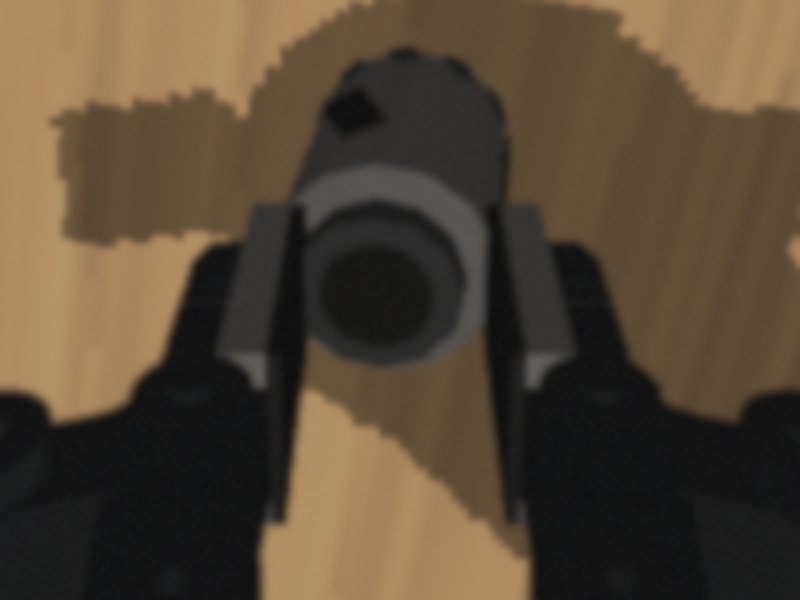

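Wrist depth shows the pads spanning z≈45–82: their tips rest on the shoulder and grip the boss, although TCP z reads 13. So the true tips are about 30 mm above the reported height. I open and go lower in small steps, watching the force.

```bash
python3 -m jog '[[[0,0,0],[0,0,0],-1],[[0,0,0],[0,0,0],-1],[[0,0,0],[0,0,0],-1],[[0,0,0],[0,0,0],-1],[[0,0,0],[0,0,0],-1],[[0,0,-0.05],[0,0,0],-1],[[0,0,-0.1],[0,0,0],-1],[[0,0,-0.1],[0,0,0],-1]]' && python3 -m jog '[[[0,0,-0.05],[0,0,0],-1],[[0,0,-0.1],[0,0,0],-1],[[0,0,-0.1],[0,0,0],-1]]' 
python3 - <<'E'
from h import *
d=get_image('wrist'); X=cloud(d)
s=read_state();print(s['position'])
# finger points: above bench, not saw
P=X.reshape(-1,3); P=P[np.isfinite(P[:,0])]
m=(abs(P[:,1]-304)<25)&(abs(P[:,0]-451)>25)&(abs(P[:,0]-451)<75)&(P[:,2]>6)
print(m.sum(),np.percentile(P[m][:,2],[0,1,5,50]))
for lo in range(-75,75,10):
    q=m&(P[:,0]-451>=lo)&(P[:,0]-451<lo+10)
    if q.sum(): print(lo,q.sum(),np.round(np.percentile(P[q][:,2],[1,99])),np.round(np.percentile(P[q][:,1],[1,99])))
E
```

```text
clock: 4.05
position: [447.2, 301.5, -0.5]
ee_rot: [0.766, -0.643, -0.0, 0.001]
contact_force: [-0.9, 0.4, 0.5]
gripper_width: 85.6
grasp_force: 0.0
clock: 4.35
position: [447.3, 301.7, -10.3]
ee_rot: [0.766, -0.643, -0.0, 0.001]
contact_force: [-0.6, 0.3, -0.0]
gripper_width: 85.5
grasp_force: 0.0
[447.57963341 301.87689736  -9.90963473]
28752 [33.12071151 39.02415281 49.55636024 91.28784068]
-75 1518 [ 78. 114.] [279. 303.]
-65 4620 [ 49. 115.] [279. 301.]
-55 2824 [36. 97.] [280. 305.]
-45 1922 [ 37. 105.] [279. 301.]
-35 2128 [ 92. 116.] [279. 287.]
25 2416 [ 92. 116.] [289. 314.]
35 3480 [ 35. 103.] [291. 320.]
45 2476 [ 42. 102.] [297. 323.]
55 5841 [ 78. 115.] [300. 323.]
65 1527 [ 80. 114.] [300. 304.]
```

Confirmed: open tips are at ~35 when the reading is −10. Going down another 12 mm, then grip and lift.

```bash
python3 -m jog '[[[0.02,0.01,-0.12],[0,0,0],-1],[[0.02,0.01,-0.12],[0,0,0],-1],[[0.02,0.01,-0.12],[0,0,0],1],[[0.02,0.01,-0.12],[0,0,0],1],[[0.02,0.01,-0.12],[0,0,0],1],[[0.02,0.01,-0.12],[0,0,0],1],[[0.02,0.01,-0.12],[0,0,0],1],[[0.02,0.01,-0.12],[0,0,0],1],[[0.02,0.01,-0.12],[0,0,0],1],[[0.02,0.01,-0.12],[0,0,0],1],[[0.02,0.01,-0.12],[0,0,0],1],[[0.02,0.01,-0.12],[0,0,0],1]]' && python3 -m jog '[[[0,0,0.2],[0,0,0],1],[[0,0,0.4],[0,0,0],1],[[0,0,0.6],[0,0,0],1],[[0,0,0.8],[0,0,0],1],[[0,0,0.8],[0,0,0],1],[[0,0,0.8],[0,0,0],1],[[0,0,0.8],[0,0,0],1]]'
python3 - <<'E'
from h import *
d=get_image('wrist'); X=cloud(d); s=read_state(); print(s['position'],s['ee_rot'],s['contact_force'],s['gripper_width'])
print([tuple(np.round(X[v,278],1)) for v in range(200,340,8)])
E
```

```text
clock: 5.6
position: [449.7, 303.2, -21.1]
ee_rot: [0.766, -0.643, -0.0, 0.0]
contact_force: [-3.5, -1.1, 5.0]
gripper_width: 29.8
grasp_force: 59.3
clock: 6.3
position: [449.2, 302.5, 57.3]
ee_rot: [0.766, -0.643, -0.0, 0.001]
contact_force: [0.0, -0.3, -1.8]
gripper_width: 30.2
grasp_force: 59.3
[449.22242519 302.46783598  57.24929901] [ 7.65839649e-01 -6.43030381e-01 -1.03438167e-04  1.24538987e-03] [-0.39400163  0.10231395 -0.42396303] 30.161503081416257
[(np.float64(451.4), np.float64(292.8), np.float64(1.8)), (np.float64(450.2), np.float64(300.2), np.float64(-0.3)), (np.float64(448.9), np.float64(307.4), np.float64(-1.1)), (np.float64(447.8), np.float64(314.0), np.float64(0.1)), (np.float64(452.4), np.float64(287.4), np.float64(78.7)), (np.float64(452.4), np.float64(287.4), np.float64(88.9)), (np.float64(452.3), np.float64(287.8), np.float64(97.4)), (np.float64(452.4), np.float64(287.7), np.float64(106.0)), (np.float64(452.4), np.float64(287.6), np.float64(113.5)), (np.float64(452.3), np.float64(288.0), np.float64(119.7)), (np.float64(451.9), np.float64(290.2), np.float64(122.4)), (np.float64(451.4), np.float64(293.0), np.float64(123.9)), (np.float64(451.4), np.float64(293.0), np.float64(129.5)), (np.float64(450.7), np.float64(297.1), np.float64(129.0)), (np.float64(449.9), np.float64(301.8), np.float64(128.1)), (np.float64(449.4), np.float64(304.9), np.float64(129.1)), (np.float64(448.6), np.float64(309.3), np.float64(128.7)), (np.float64(447.7), np.float64(314.5), np.float64(127.7))]
```

Held, with rim at z≈78. Transfer to stub_1.

```bash
python3 -m jog '[[[0.2,-0.18,0.1],[0,0,0],1],[[0.5,-0.42,0.1],[0,0,0],1],[[0.82,-0.7,0.1],[0,0,0],1],[[0.82,-0.7,0.1],[0,0,0],1]]' && python3 -m jog '[[[0.35,-0.3,0],[0,0,0],1],[[0.65,-0.55,0],[0,0,0],1],[[0.82,-0.7,0],[0,0,0],1],[[0.82,-0.7,0],[0,0,0],1],[[0.82,-0.7,0],[0,0,0],1],[[0.82,-0.7,-0.2],[0,0,0],1],[[0.82,-0.7,-0.2],[0,0,0],1],[[0.82,-0.7,-0.2],[0,0,0],1],[[0.82,-0.7,-0.2],[0,0,0],1]]'
python3 - <<'E'
from h import *
d=get_image('wrist'); X=cloud(d); s=read_state(); print(s['position'],s['ee_rot'],s['contact_force'],s['gripper_width'])
P=X.reshape(-1,3); P=P[np.isfinite(P[:,0])]
m=(np.hypot(P[:,0]-614,P[:,1]-163)<26)&(P[:,2]>100)&(P[:,2]<125)
for lo in range(60,126,5):
    q=P[(np.hypot(P[:,0]-614,P[:,1]-163)<22)&(P[:,2]>=lo)&(P[:,2]<lo+5)]; print(lo,len(q),np.round(np.mean(q,0),1) if len(q) else '')
cv2.imwrite('pics/w4.png',d['frame'][...,::-1])
E
```

```text
clock: 6.75
position: [534.2, 230.2, 67.3]
ee_rot: [0.764, -0.645, 0.0, 0.001]
contact_force: [1.1, 0.3, -0.8]
gripper_width: 29.9
grasp_force: 59.4
clock: 7.65
position: [613.9, 163.9, 49.4]
ee_rot: [0.766, -0.642, 0.0, -0.0]
contact_force: [-0.3, -0.4, -0.0]
gripper_width: 30.2
grasp_force: 59.5
[614.04409987 163.87859425  49.51424337] [ 7.66307252e-01 -6.42473913e-01  3.51020833e-04 -5.86745212e-04] [-0.35966047 -0.36512223 -0.15674869] 30.031226270991233
60 0 
65 1 [621.7 151.8  70. ]
70 154 [616.4 151.5  73.1]
75 255 [615.6 152.1  77.3]
80 234 [615.3 152.2  82.6]
85 350 [615.6 152.5  87.6]
90 386 [616.3 152.5  92.6]
95 417 [615.7 152.5  97.5]
100 485 [616.1 152.3 102.4]
105 540 [615.8 152.4 107.5]
110 1529 [615.3 156.9 113.6]
115 1456 [614.6 160.1 117.7]
120 1772 [614.  163.5 121. ]
125 156 [613.6 155.3 127.1]
```

View pics/w4.png

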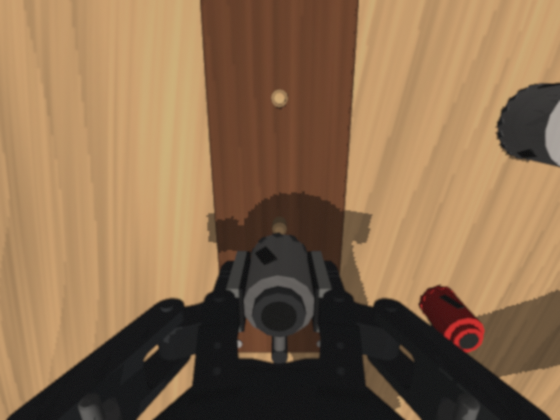

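The stub is at (279,228), in line with the saw, and the boss centre is at (614,163.5), within 1 mm of the stub. Lowering, then release and rise.

```bash
python3 - <<'E'
from h import *
d=get_image('wrist'); X=cloud(d)
for u,v in((279,95),(279,98),(279,226)): print(np.round(X[v,u],1))
E
python3 -m jog '[[[0,-0.01,-0.15],[0,0,0],1],[[0,-0.01,-0.3],[0,0,0],1],[[0,-0.01,-0.4],[0,0,0],1],[[0,-0.01,-0.44],[0,0,0],1],[[0,-0.01,-0.46],[0,0,0],1],[[0,-0.01,-0.475],[0,0,0],1],[[0,-0.01,-0.475],[0,0,0],1],[[0,-0.01,-0.475],[0,0,0],1]]'
```

```text
[629.4  77.   35.4]
[629.1  78.7  35.5]
[614.7 159.6  35.4]
clock: 8.55
position: [614.2, 162.3, 1.6]
ee_rot: [0.766, -0.643, 0.0, -0.0]
contact_force: [0.6, 0.6, 0.1]
gripper_width: 30.2
grasp_force: 59.5
```

```bash
python3 -m jog '[[[0,0,0],[0,0,0],-1],[[0,0,0],[0,0,0],-1],[[0,0,0],[0,0,0],-1],[[0,0,0],[0,0,0],-1],[[0,0,0],[0,0,0],-1],[[0,0,0],[0,0,0],-1],[[0,0,0.2],[0,0,0],-1],[[0,0,0.4],[0,0,0],-1],[[0,0,0.6],[0,0,0],-1]]' && python3 -m jog '[[[-0.49,-0.765,0],[0,0,0],-1],[[-0.49,-0.765,0],[0,0,0],-1],[[-0.49,-0.765,0],[0,0,0],-1]]' && python3 -m jog '[[[-0.49,-0.765,0],[0,0,0],-1],[[-0.49,-0.765,0],[0,0,0],-1],[[-0.49,-0.765,0],[0,0,0],-1]]' && python3 -m jog '[[[-0.49,-0.765,0],[0,0,0],-1],[[-0.49,-0.765,0],[0,0,0],-1],[[-0.49,-0.765,0],[0,0,0],-1],[[-0.49,-0.765,0],[0,0,0],-1]]'
python3 - <<'E'
from h import *
d=get_image('wrist'); X=cloud(d)
cv2.imwrite('pics/w5.png',d['frame'][...,::-1])
P=X.reshape(-1,3); P=P[np.isfinite(P[:,0])]
q=P[(np.hypot(P[:,0]-467,P[:,1]+67.4)<30)&(P[:,2]>42)&(P[:,2]<54)]
print(len(q),cv2.minEnclosingCircle(q[:,:2].astype(np.float32)),q.mean(0))
print(read_state()['joints'])
E
```

```text
clock: 9.45
position: [613.7, 162.1, 61.6]
ee_rot: [0.766, -0.643, -0.0, 0.0]
contact_force: [-0.0, 0.3, 0.1]
gripper_width: 85.8
grasp_force: 0.0
clock: 9.75
position: [561.0, 82.2, 61.0]
ee_rot: [0.765, -0.644, -0.001, 0.002]
contact_force: [0.3, -0.5, -1.3]
gripper_width: 85.5
grasp_force: 0.0
clock: 10.05
position: [512.3, 6.3, 60.9]
ee_rot: [0.765, -0.644, -0.001, 0.001]
contact_force: [-0.2, 0.6, -0.1]
gripper_width: 85.0
grasp_force: 0.0
clock: 10.45
position: [467.7, -67.5, 61.6]
ee_rot: [0.766, -0.643, 0.001, -0.001]
contact_force: [0.8, 1.0, 1.1]
gripper_width: 85.5
grasp_force: 0.0
2837 ((466.7324523925781, -68.41780090332031), 21.93974494934082) [467.00657079 -70.02864283  45.86097366]
[ 2.02791458e-01  2.88724121e-01 -5.44658715e-01  5.17314002e-04
 -7.35498495e-01 -2.86420173e-02]
```

View pics/w5.png

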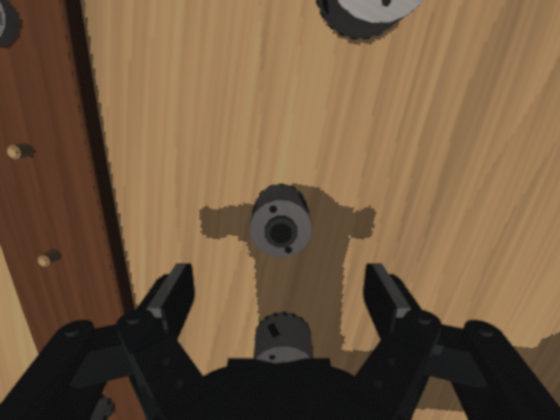

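saw_44 is centred between the fingers (281,232), diameter 43.9. Grasp, lift and transfer to above stub_2.

```bash
python3 -m jog '[[[0,-0.01,-0.3],[0,0,0],-1],[[0,-0.01,-0.6],[0,0,0],-1],[[0,-0.01,-0.8],[0,0,0],-1],[[0,-0.01,-0.85],[0,0,0],-1],[[0,-0.01,-0.85],[0,0,0],-1],[[0,-0.01,-0.85],[0,0,0],1],[[0,-0.01,-0.85],[0,0,0],1],[[0,-0.01,-0.85],[0,0,0],1],[[0,-0.01,-0.85],[0,0,0],1],[[0,-0.01,-0.85],[0,0,0],1],[[0,-0.01,-0.85],[0,0,0],1],[[0,-0.01,-0.85],[0,0,0],1],[[0,-0.01,-0.85],[0,0,0],1],[[0,-0.01,-0.85],[0,0,0],1]]' && python3 -m jog '[[[0,0,0.2],[0,0,0],1],[[0,0,0.4],[0,0,0],1],[[0,0,0.6],[0,0,0],1],[[0.2,0.2,0.8],[0,0,0],1],[[0.5,0.45,0.8],[0,0,0],1],[[0.81,0.735,0.8],[0,0,0],1]]' && python3 -m jog '[[[0.35,0.3,0],[0,0,0],1],[[0.65,0.55,0],[0,0,0],1],[[0.81,0.735,0],[0,0,0],1],[[0.81,0.735,-0.1],[0,0,0],1],[[0.81,0.735,-0.2],[0,0,0],1],[[0.81,0.735,-0.2],[0,0,0],1],[[0.81,0.735,-0.2],[0,0,0],1]]'
cat > chk.py <<'E'
from h import *
import sys
d=get_image('wrist'); X=cloud(d); s=read_state(); print(s['position'])
cx,cy,r,zr=map(float,sys.argv[1:5])
P=X.reshape(-1,3); P=P[np.isfinite(P[:,0])]; zt=zr+44
q=P[(np.hypot(P[:,0]-cx,P[:,1]-cy)<r+8)&(abs(P[:,2]-zt)<2)]
if len(q)>5: print('shoulder',len(q),cv2.minEnclosingCircle(q[:,:2].astype(np.float32)))
q=P[(np.hypot(P[:,0]-cx,P[:,1]-cy)<14)&(P[:,2]>zt+2)&(P[:,2]<zt+10)]
if len(q)>5: print('boss',len(q),cv2.minEnclosingCircle(q[:,:2].astype(np.float32)),np.median(q[:,2]))
E
python3 chk.py 628.8 78.7 22 60
```

```text
clock: 11.9
position: [467.6, -68.2, -22.7]
ee_rot: [0.766, -0.643, 0.001, -0.001]
contact_force: [-2.3, 0.4, 6.0]
gripper_width: 42.2
grasp_force: 60.4
clock: 12.5
position: [548.8, 5.7, 57.7]
ee_rot: [0.765, -0.643, 0.001, -0.001]
contact_force: [0.2, -0.5, -0.9]
gripper_width: 42.5
grasp_force: 61.0
clock: 13.2
position: [627.8, 77.7, 35.7]
ee_rot: [0.766, -0.643, -0.0, 0.001]
contact_force: [-0.1, 0.0, -0.7]
gripper_width: 42.4
grasp_force: 61.1
[628.3596586   77.84545677  36.31479576]
shoulder 4280 ((629.4479370117188, 73.38358306884766), 28.050243377685547)
boss 2023 ((628.0353393554688, 77.53768157958984), 11.74193000793457) 108.54617077984066
```

```bash
python3 -m jog '[[[0.01,0.01,-0.15],[0,0,0],1],[[0.01,0.01,-0.28],[0,0,0],1],[[0.01,0.01,-0.34],[0,0,0],1],[[0.01,0.01,-0.36],[0,0,0],1],[[0.01,0.01,-0.375],[0,0,0],1],[[0.01,0.01,-0.375],[0,0,0],1],[[0.01,0.01,-0.375],[0,0,0],1]]'
```

```text
clock: 13.95
position: [628.6, 79.1, -0.6]
ee_rot: [0.766, -0.643, -0.001, 0.001]
contact_force: [-4.9, 0.6, 5.7]
gripper_width: 42.6
grasp_force: 61.7
```

```bash
python3 -m jog '[[[0,0,0],[0,0,0],-1],[[0,0,0],[0,0,0],-1],[[0,0,0],[0,0,0],-1],[[0,0,0],[0,0,0],-1],[[0,0,0],[0,0,0],-1],[[0,0,0],[0,0,0],-1],[[0,0,0.2],[0,0,0],-1],[[0,0,0.4],[0,0,0],-1],[[0,0,0.6],[0,0,0],-1]]' && python3 -m jog '[[[-0.935,-0.09,0],[0,0,0],-1],[[-0.935,-0.09,0],[0,0,0],-1],[[-0.935,-0.09,0],[0,0,0],-1]]' && python3 -m jog '[[[-0.935,-0.09,0],[0,0,0],-1],[[-0.935,-0.09,0],[0,0,0],-1],[[-0.935,-0.09,0],[0,0,0],-1],[[-0.935,-0.09,0],[0,0,0],-1]]'
python3 chk.py 442 60.2 27 0
```

```text
clock: 14.85
position: [629.7, 79.6, 59.1]
ee_rot: [0.766, -0.643, -0.0, 0.0]
contact_force: [-0.2, 0.5, -0.2]
gripper_width: 85.4
grasp_force: 0.0
clock: 15.15
position: [528.7, 68.6, 57.6]
ee_rot: [0.766, -0.643, -0.003, 0.003]
contact_force: [0.1, 0.3, 0.5]
gripper_width: 85.5
grasp_force: 0.0
clock: 15.55
position: [443.0, 61.8, 59.3]
ee_rot: [0.766, -0.642, 0.0, -0.001]
contact_force: [0.9, -0.3, -0.3]
gripper_width: 85.0
grasp_force: 0.0
[444.200104    62.29246031  59.36486586]
shoulder 3541 ((441.99822998046875, 58.97380828857422), 27.02377700805664)
boss 871 ((441.875732421875, 58.85512161254883), 11.561259269714355) 50.20606388798508
```

```bash
python3 -m jog '[[[-0.01,-0.03,-0.3],[0,0,0],-1],[[-0.01,-0.03,-0.6],[0,0,0],-1],[[-0.01,-0.03,-0.8],[0,0,0],-1],[[-0.01,-0.03,-0.845],[0,0,0],-1],[[-0.01,-0.03,-0.845],[0,0,0],-1],[[-0.01,-0.03,-0.845],[0,0,0],1],[[-0.01,-0.03,-0.845],[0,0,0],1],[[-0.01,-0.03,-0.845],[0,0,0],1],[[-0.01,-0.03,-0.845],[0,0,0],1],[[-0.01,-0.03,-0.845],[0,0,0],1],[[-0.01,-0.03,-0.845],[0,0,0],1],[[-0.01,-0.03,-0.845],[0,0,0],1],[[-0.01,-0.03,-0.845],[0,0,0],1]]' && python3 -m jog '[[[0,0,0.2],[0,0,0],1],[[0,0,0.4],[0,0,0],1],[[0,0,0.6],[0,0,0],1],[[0.2,-0.1,0.8],[0,0,0],1],[[0.55,-0.2,0.8],[0,0,0],1],[[0.92,-0.32,0.8],[0,0,0],1]]' && python3 -m jog '[[[0.4,-0.12,0],[0,0,0],1],[[0.8,-0.25,0],[0,0,0],1],[[1,-0.32,0],[0,0,0],1],[[1,-0.32,0],[0,0,0],1]]' && python3 -m jog '[[[0.1,0,-0.1],[0,0,0],1],[[0.1,0,-0.2],[0,0,0],1],[[0.1,0,-0.2],[0,0,0],1],[[0.1,0,-0.2],[0,0,0],1]]'
python3 chk.py 643.5 -4.9 27 60
```

```text
clock: 16.9
position: [442.7, 59.1, -24.5]
ee_rot: [0.766, -0.643, 0.001, -0.001]
contact_force: [0.2, -1.1, 5.7]
gripper_width: 53.3
grasp_force: 62.7
clock: 17.5
position: [535.1, 26.8, 56.0]
ee_rot: [0.766, -0.643, 0.001, -0.002]
contact_force: [1.0, 0.6, -2.6]
gripper_width: 53.1
grasp_force: 63.7
clock: 17.9
position: [636.2, -6.4, 53.8]
ee_rot: [0.765, -0.644, 0.001, -0.001]
contact_force: [-0.5, 0.2, -1.5]
gripper_width: 53.2
grasp_force: 63.7
clock: 18.3
position: [642.8, -5.1, 33.5]
ee_rot: [0.766, -0.643, -0.001, 0.001]
contact_force: [-0.8, -0.3, -1.4]
gripper_width: 53.5
grasp_force: 63.7
[643.26353632  -5.01771083  34.0880067 ]
shoulder 4635 ((644.4327392578125, -11.713296890258789), 33.36893844604492)
boss 2039 ((642.6333618164062, -4.6671223640441895), 11.913995742797852) 108.09341445832126
```

```bash
python3 -m jog '[[[0.01,0,-0.15],[0,0,0],1],[[0.01,0,-0.28],[0,0,0],1],[[0.01,0,-0.34],[0,0,0],1],[[0.01,0,-0.36],[0,0,0],1],[[0.01,0,-0.372],[0,0,0],1],[[0.01,0,-0.372],[0,0,0],1],[[0.01,0,-0.372],[0,0,0],1]]'
```

```text
clock: 19.05
position: [643.4, -5.6, -2.3]
ee_rot: [0.766, -0.643, -0.001, 0.001]
contact_force: [-5.4, 0.8, 6.3]
gripper_width: 53.0
grasp_force: 64.4
```

```bash
python3 -m jog '[[[0,0,0],[0,0,0],-1],[[0,0,0],[0,0,0],-1],[[0,0,0],[0,0,0],-1],[[0,0,0],[0,0,0],-1],[[0,0,0],[0,0,0],-1],[[0,0,0],[0,0,0],-1],[[0,0,0.2],[0,0,0],-1],[[0,0,0.4],[0,0,0],-1],[[0,0,0.6],[0,0,0],-1]]' && python3 -m jog '[[[-0.68,-0.765,0],[0,0,0],-1],[[-0.68,-0.765,0],[0,0,0],-1],[[-0.68,-0.765,0],[0,0,0],-1]]' && python3 -m jog '[[[-0.68,-0.765,0],[0,0,0],-1],[[-0.68,-0.765,0],[0,0,0],-1],[[-0.68,-0.765,0],[0,0,0],-1]]' && python3 -m jog '[[[-0.68,-0.765,0],[0,0,0],-1],[[-0.68,-0.765,0],[0,0,0],-1],[[-0.68,-0.765,0],[0,0,0],-1],[[-0.68,-0.765,0],[0,0,0],-1],[[-0.68,-0.765,0],[0,0,0],-1]]'
python3 chk.py 440 -235 32 0
```

```text
clock: 19.95
position: [644.7, -5.4, 57.4]
ee_rot: [0.766, -0.643, -0.0, 0.0]
contact_force: [1.1, 0.5, -0.2]
gripper_width: 85.1
grasp_force: 0.0
clock: 20.25
position: [572.0, -84.7, 56.7]
ee_rot: [0.765, -0.645, -0.002, 0.001]
contact_force: [-0.7, -0.3, -0.3]
gripper_width: 85.6
grasp_force: 0.0
clock: 20.55
position: [504.5, -160.8, 56.7]
ee_rot: [0.764, -0.645, -0.001, 0.001]
contact_force: [0.3, 0.4, -0.3]
gripper_width: 85.3
grasp_force: 0.0
clock: 21.05
position: [442.0, -234.7, 57.2]
ee_rot: [0.766, -0.643, 0.001, -0.0]
contact_force: [1.3, -0.3, -0.6]
gripper_width: 85.3
grasp_force: 0.0
[ 442.16770141 -234.34816919   57.10294569]
shoulder 5382 ((439.80908203125, -234.85556030273438), 31.996829986572266)
boss 877 ((439.7756652832031, -234.868896484375), 11.594003677368164) 50.187710446501924
```

```bash
python3 -m jog '[[[-0.02,0,-0.3],[0,0,0],-1],[[-0.02,0,-0.6],[0,0,0],-1],[[-0.02,0,-0.8],[0,0,0],-1],[[-0.02,0,-0.85],[0,0,0],-1],[[-0.02,0,-0.85],[0,0,0],-1],[[-0.02,0,-0.85],[0,0,0],1],[[-0.02,0,-0.85],[0,0,0],1],[[-0.02,0,-0.85],[0,0,0],1],[[-0.02,0,-0.85],[0,0,0],1],[[-0.02,0,-0.85],[0,0,0],1],[[-0.02,0,-0.85],[0,0,0],1],[[-0.02,0,-0.85],[0,0,0],1]]' && python3 -m jog '[[[0,0,0.2],[0,0,0],1],[[0,0,0.4],[0,0,0],1],[[0,0,0.6],[0,0,0],1],[[0.2,0.2,0.8],[0,0,0],1],[[0.55,0.45,0.8],[0,0,0],1],[[0.9,0.7,0.8],[0,0,0],1]]' && python3 -m jog '[[[0.4,0.3,0],[0,0,0],1],[[0.75,0.55,0],[0,0,0],1],[[1,0.765,0],[0,0,0],1],[[1,0.765,0],[0,0,0],1]]' && python3 -m jog '[[[0.2,0,0],[0,0,0],1],[[0.29,0,-0.1],[0,0,0],1],[[0.29,0,-0.2],[0,0,0],1],[[0.29,0,-0.2],[0,0,0],1],[[0.29,0,-0.2],[0,0,0],1]]'
python3 chk.py 658.3 -88.4 32 60
```

```text
clock: 22.3
position: [440.1, -234.9, -26.6]
ee_rot: [0.766, -0.643, 0.001, -0.001]
contact_force: [-0.2, 1.6, 5.8]
gripper_width: 62.5
grasp_force: 65.8
clock: 22.9
position: [529.8, -164.3, 53.4]
ee_rot: [0.765, -0.643, 0.001, -0.001]
contact_force: [1.3, 0.2, -2.1]
gripper_width: 63.2
grasp_force: 66.5
clock: 23.3
position: [632.1, -85.5, 51.6]
ee_rot: [0.767, -0.641, 0.001, -0.001]
contact_force: [-0.4, -0.3, -1.4]
gripper_width: 62.7
grasp_force: 66.5
clock: 23.8
position: [656.3, -88.8, 31.0]
ee_rot: [0.766, -0.643, -0.001, 0.001]
contact_force: [0.2, 0.6, -1.6]
gripper_width: 62.6
grasp_force: 66.6
[656.93839125 -88.72841924  31.69450607]
shoulder 3124 ((659.57568359375, -96.93497467041016), 38.132667541503906)
boss 2083 ((656.8661499023438, -88.88916778564453), 11.88439655303955) 107.65698993135642
```

```bash
python3 -m jog '[[[0.015,0,-0.15],[0,0,0],1],[[0.015,0,-0.28],[0,0,0],1],[[0.015,0,-0.34],[0,0,0],1],[[0.015,0,-0.36],[0,0,0],1],[[0.015,0,-0.37],[0,0,0],1],[[0.015,0,-0.37],[0,0,0],1],[[0.015,0,-0.37],[0,0,0],1]]' && python3 -m jog '[[[0,0,0],[0,0,0],-1],[[0,0,0],[0,0,0],-1],[[0,0,0],[0,0,0],-1],[[0,0,0],[0,0,0],-1],[[0,0,0],[0,0,0],-1],[[0,0,0],[0,0,0],-1],[[0,0,0.2],[0,0,0],-1],[[0,0,0.5],[0,0,0],-1],[[0,0,0.9],[0,0,0],-1],[[0,0,0.9],[0,0,0],-1]]' && python3 -m jog '[[[-1,0,0.3],[0,0,0],-1],[[-1,0,0.3],[0,0,0],-1],[[-1,0,0.3],[0,0,0],-1],[[-1,0,0.3],[0,0,0],-1]]' && python3 -m jog '[[[-1,-0.8,0],[0,0,0],-1],[[-1,-0.8,0],[0,0,0],-1],[[-1,-0.8,0],[0,0,0],-1],[[-1,-0.8,0],[0,0,0],-1],[[-1,-0.8,0],[0,0,0],-1]]'
python3 - <<'E'
from h import *
d=get_image('top'); X=cloud(d); cv2.imwrite('pics/top1.png',d['frame'][...,::-1])
P=X.reshape(-1,3); P=P[np.isfinite(P[:,0])]
for n,c,r in(('32',(613.9,162.7),16),('44',(628.8,78.7),22),('54',(643.5,-4.9),27),('64',(658.3,-88.4),32)):
    q=P[(np.hypot(*(P[:,:2]-c).T)<r+6)&(P[:,2]>60)&(P[:,2]<80)]; o,R=cv2.minEnclosingCircle(q[:,:2].astype(np.float32))
    b=q[(np.hypot(*(q[:,:2]-o).T)>12)]
    print(n,np.round(np.array(o)-c,1),round(2*R,1),np.median(b[:,2]) if len(b) else '')
b=P[(np.hypot(P[:,0]-575,P[:,1]-447)<60)&(P[:,2]>20)]; print('bottle',cv2.minEnclosingCircle(b[:,:2].astype(np.float32)))
E
```

```text
clock: 24.55
position: [657.9, -88.4, -4.4]
ee_rot: [0.766, -0.643, -0.001, 0.001]
contact_force: [-4.9, 1.5, 5.7]
gripper_width: 62.8
grasp_force: 67.3
clock: 25.55
position: [663.8, -88.6, 91.8]
ee_rot: [0.766, -0.642, 0.005, -0.004]
contact_force: [-0.1, -1.1, 0.7]
gripper_width: 85.5
grasp_force: 0.0
clock: 25.95
position: [558.9, -88.4, 116.0]
ee_rot: [0.766, -0.643, 0.001, -0.001]
contact_force: [0.9, -0.5, 0.5]
gripper_width: 85.3
grasp_force: 0.0
clock: 26.45
position: [460.6, -168.8, 115.0]
ee_rot: [0.766, -0.643, 0.001, -0.0]
contact_force: [-0.0, -0.0, 0.0]
gripper_width: 85.2
grasp_force: 0.0
32 [0.4 1.1] 32.0 66.04905482676119
44 [-0.1  1.6] 43.9 66.00643809488082
54 [0.1 0.3] 54.0 65.62730254856098
64 [-0.1  0.9] 64.4 65.91070832006835
bottle ((576.8853149414062, 453.85321044921875), 28.76414680480957)
```

View pics/top1.png

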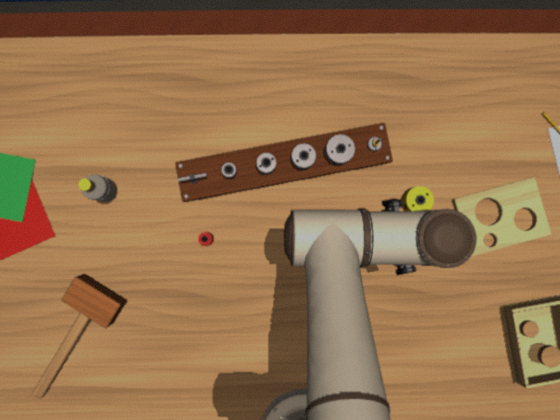

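The four saws stand in order at (341,149), (303,155), (266,162) and (229,170). All are within 2 mm of their stubs, with tops at z 66, so they are flat on the board. The bottle has not moved and the arm touches nothing.

```bash
python3 -c "
from bench import job_done; print(job_done())"
```

```text
the job is handed in; nothing more can be done
None
```

The job is handed in: the last top view showed the 64, 54, 44 and 32 mm saws standing flat, in that order from the arbor, each within 2 mm of its stub centre, and the glue bottle had not moved; the hand-in returned no verdict.

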